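# Make up the bearing tray and hold it out over the hand-over mat

## Task

Make up the bearing tray: lay the wide dark steel washer flat and centred on the white round seat, then the small brass washer flat and centred on top of it. Then pick the tray up by its yellow grip and carry it level, with the loose steel ball staying in its pocket and the stack staying centred, to the blue mat; finish holding the tray still and level over the middle of the mat, its underside about 15 cm above the bench, without putting it down or letting go. Leave the red bin, the green can and the screwdriver where they are.

Things in the scene. Friction and masses are not known exactly. Their poses are not given: they have to be found in the camera images.
- tray: loose flat green-painted tray without rim, 110 mm (its x) by 270 mm (its y), 8 mm thick, about 0.35 kg, on the bench. Origin: centre of its underside; z up. Yellow upright grip in the middle, seat at y = -80 mm, ball pocket at y = +100 mm. Pinch the grip along tray x; at the seat too, close along tray x to miss the grip. Loaded, it balances within 12 mm of the grip
- tray_seat (a point): centre of the top face of the white seat, a flat disc 64 mm in diameter standing 6 mm above the tray's top face, 14 mm above the tray's underside
- tray_pocket (a point): centre of the floor of the ball pocket, 10 mm above the tray's underside: a black cup 38 mm wide inside, 50 mm outside, its rim only 4 mm above its floor
- tray_grip (a point): point in the middle of the yellow upright grip, where to pinch it from above: 68 mm above the tray's underside, 18 mm below the grip's top. The grip is a slab 16 mm thick (tray x), 40 mm long (tray y), rising to 86 mm above the underside
- ball_center (a point): centre of the loose steel ball, 30 mm in diameter, 0.11 kg, which lies in the pocket and can roll about 4 mm any way in it
- wide_washer: loose dark steel washer, 56 mm in diameter, 8 mm thick, hole 26 mm, about 0.11 kg, lying flat on the bench. Origin: centre of its underside; z up
- small_washer: loose brass washer, 46 mm in diameter, 8 mm thick, hole 26 mm, about 0.08 kg, lying flat on the bench. Origin: centre of its underside; z up
- mat: blue hand-over mat fixed to the bench, 160 mm (x) by 200 mm (y), 3 mm thick. Origin: centre of its underside
- bin: bystander: empty open red plastic bin, 100 by 160 by 60 mm high. Origin: centre of its underside
- oil_can: bystander: green can standing upright, 56 mm in diameter, 110 mm high. Origin: centre of its underside
- screwdriver: bystander: screwdriver with orange handle lying on the bench, about 200 mm long along its x. Origin: about its middle, at bench height

How it is judged:
On the way, in this order (a step that is already met when the one before it is completed fails the run):
1. the wide steel washer lies flat, let go and centred on the seat (horizontal distance between wide_washer and tray_seat below 0.006 m and z of wide_washer in the frame of tray_seat between -0.002 and 0.003 m and angle between the z axis of wide_washer and the z axis of tray, either way round below 0.06 rad and contact force between the fingers and wide_washer below 0.05 N and linear speed of wide_washer below 0.02 m/s), for 0.2 s.
2. the small brass washer lies flat, let go and centred on the wide one, which is still centred on the seat (horizontal distance between each of wide_washer, small_washer and tray_seat below 0.006 m and z of wide_washer in the frame of tray_seat between -0.002 and 0.003 m and angle between the z axis of each of wide_washer, small_washer and the z axis of tray, either way round below 0.06 rad and z of small_washer in the frame of tray_seat between 0.006 and 0.0115 m and contact force between the fingers and small_washer below 0.05 N and linear speed of small_washer below 0.02 m/s), for 0.2 s.
3. the tray is lifted clear of the bench with the ball in its pocket and the stack on its seat (height (world z) of tray above 0.04 m and not (distance between ball_center and tray_pocket above 0.023 m) and horizontal distance between each of wide_washer, small_washer and tray_seat below 0.006 m and z of wide_washer in the frame of tray_seat between -0.002 and 0.003 m and angle between the z axis of each of wide_washer, small_washer and the z axis of tray, either way round below 0.06 rad and z of small_washer in the frame of tray_seat between 0.006 and 0.0115 m), for 0.2 s.
At the end, for the whole second after the job is handed in: The fingers hold the tray still and level (0.08 rad), underside 10 to 20 cm above the bench, middle within 40 mm of the mat's, nothing else carrying it; ball in its pocket; wide washer flat on the seat, small one flat on top, each within 6 mm of the seat's centre (contact force between the fingers and tray above 1 N and height (world z) of tray between 0.1 and 0.2 m and horizontal distance between tray and mat below 0.04 m and angle between tray's own z axis and vertical below 0.08 rad and linear speed of tray below 0.02 m/s and angular speed of tray below 0.1 rad/s and not (distance between ball_center and tray_pocket above 0.023 m) and horizontal distance between each of wide_washer, small_washer and tray_seat below 0.006 m and z of wide_washer in the frame of tray_seat between -0.002 and 0.003 m and angle between the z axis of each of wide_washer, small_washer and the z axis of tray, either way round below 0.06 rad and z of small_washer in the frame of tray_seat between 0.006 and 0.0115 m and contact force between tray and bin below 0.1 N and contact force between tray and oil_can below 0.1 N and contact force between tray and screwdriver below 0.1 N); the arm keeps its last pose, push and grip.
It fails at once if the ball leaves its pocket (distance between ball_center and tray_pocket above 0.023 m).
It fails at once if the tray is tipped by more than 0.35 rad (angle between tray's own z axis and vertical above 0.35 rad).
It fails at once if the red bin, the green can or the screwdriver is moved by more than 30 mm, or the can is knocked over (distance of any of bin, oil_can, screwdriver from where it was at the start of the episode above 0.03 m or angle between oil_can's own z axis and vertical above 0.5 rad).
It also fails if it takes over 72 s, if anything falls off the work surface, if the arm or the gripper's body presses on something with over 40 N, if the wrist force passes 120 N, or if a joint passes its speed limit or range.

## Robot

A 7-joint arm with a two-finger parallel gripper is mounted at the origin on the work surface. World frame = base frame: x ahead of the robot, y to its left, z up, the work surface at z = 0. Lengths are in m, angles in rad, forces in N, time in s.
With the tool pointing down it reaches from about 0.4 to 0.9 m from the base axis. Payload 5.5 kg.
Tool frame: the origin (TCP) lies between the finger pads; the fingertips stand 8 mm ahead of it and the grasp point (between the pads) lies 11 mm behind it; z points along the fingers, y is the line along which they close (so a half turn about z gives the same grasp; the last joint's range is limited). The gripper opens to 92 mm and grips with 3 to 60 N. Pads are 19 mm wide; open, the fingers measure 130 mm over their backs; the gripper's body (75 mm by 190 mm) begins 47 mm behind the grasp point.
Start: joints at [1.605, 0.501, -0.427, 1.55, 0.221, 1.138, -0.21], TCP at [0.147, -0.633, 0.235] pointing down, gripper open.
Joint ranges: [-2.88, 2.88], [-0.31, 2.03], [-1.54, 1.56], [0.2, 2.42], [-1.41, 4.55], [0.19, 2.02], [-2.57, 2.57]. Speed limits (rad/s): [2.57, 2.57, 3.14, 3.14, 3.14, 3.14, 3.14].

## Interface

Orientations are given as a unit quaternion [x, y, z, w].
In Python, from cell import env, sensors, capture, ticket gives the robot as it stands. Calls block until the motion is done:
- env.move_pose(position, orientation): joint-space move of the TCP to a pose.
- env.move_linear(position, velocity=0.15, orientation=None, guard=None): straight line of the TCP; orientation=None keeps the orientation; velocity is the mean speed in m/s. With guard (N) it stops when the force on the tool has changed by that much, and returns True; else False.
- env.set_joints(angles): joint-space move.
- env.command_gripper(opening, grip_force=None): finger opening in m; grip_force is the grip in N (None keeps the last); returns when the fingers have stopped.
- env.wait(seconds).
- env.solve_ik(position, orientation): joint angles nearest the present ones, or None.
- sensors.sense(): the state.
- capture(name): name is "scene" or "top"; returns a dict with "color" (420x560x3 uint8, red, green, blue), "fovy" (degrees; the focal length in pixels is half the picture's height over the tangent of half this angle, whatever the lens; pixels are square), "cx", "cy" (the principal point, pixels), "R" (3x3) and "t" (3): a world point X has camera coordinates R X + t. Camera axes: x right, y down, z forward; pixel columns grow to the right and rows downward; lengths in m; the calibration is good to about 2 mm. A picture is of the moment at which its call begins. There is no depth.
A pose or a line that the arm cannot do raises env.Unreachable and nothing moves.
- ticket.hand_in(): hands the job in; it is judged then, once.
The state is a dict: "time": time; "qpos": joint angles; "qvel": joint speeds; "tau": joint torques, N m; "eef_pos": TCP position; "eef_rot": TCP orientation; "force": force on the tool from outside, world axes, zero at the start; "moment": the same for the moment, N m; "gripper_width": finger opening in m; "grip_force": force on a finger pad.
Only numpy, scipy, OpenCV 4.12 (cv2) and the standard library are available. Lean on these libraries where they do the work, as an engineer would, in place of code of your own. Each camera call takes 0.05 s, during which the arm holds its last target. There are 200 camera calls.

## Working session

There is one attempt and no reset: what is moved stays moved. The work goes in short steps, each a Python script; the robot and the scene stay as the last script left them, time stands still between calls to the robot, and variables do not carry over. Pictures are saved under pics/ and viewed, at most 10 in all, crops included, and the job is handed in when it is done.

```bash
ls; mkdir -p pics
python3 - <<'E'
from cell import env,sensors,capture
import cv2,numpy as np
for n in("scene","top"):
    c=capture(n); cv2.imwrite(f"pics/{n}0.png",c["color"][:,:,::-1])
    print(n,c["fovy"],c["cx"],c["cy"],np.round(c["R"],3).tolist(),np.round(c["t"],3), [k for k in c])
s=sensors.sense(); print(s)
E
```

```text
pics
scene 51.79557053080411 284.3757823931114 210.37074787462433 [[0.209, 0.978, 0.015], [0.779, -0.157, -0.607], [-0.591, 0.138, -0.795]] [-0.136 -0.425  1.531] ['color', 'fovy', 'cx', 'cy', 'R', 't']
top 45.59263146311532 286.6667232096933 205.05826667473517 [[-0.011, -1.0, -0.017], [-0.988, 0.014, -0.156], [0.156, 0.015, -0.988]] [0.038 0.631 0.951] ['color', 'fovy', 'cx', 'cy', 'R', 't']
{'time': 0.1, 'qpos': array([ 1.60520428,  0.50173894, -0.42681571,  1.55133327,  0.22079246,
        1.1382694 , -0.21029665]), 'qvel': array([-0.00064354, -0.00233795, -0.00070374, -0.00161576, -0.00213804,
        0.00046078, -0.00115071]), 'tau': array([-1.04743606e-02, -5.67869103e+01, -5.83786368e+00, -2.79919446e+01,
       -6.89536077e-02,  2.41392874e-02,  3.53161784e-05]), 'eef_pos': array([ 0.14725529, -0.63248377,  0.23379733]), 'eef_rot': array([ 9.93460507e-01,  1.14173110e-01, -5.93644489e-05, -8.47172296e-04]), 'force': array([-0.86361463,  0.06679684,  0.38526949]), 'moment': array([-0.0167962 , -0.00939873, -0.03079506]), 'grip_force': 0.0, 'gripper_width': 0.09177167592018398}
```

View pics/top0.png

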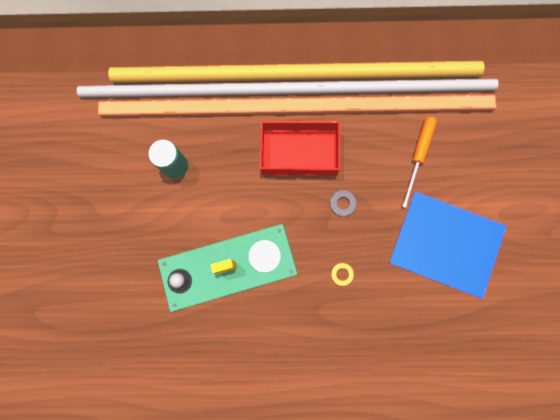

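View pics/scene0.png

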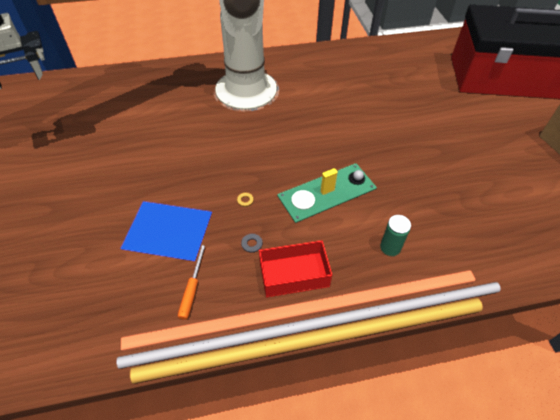

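Top view: tray at about (227,268) with the seat at (264,256), the grip at (222,267) and the ball at (177,281). The wide washer is at (343,203), close below the bin. The small washer is at (343,274) and the mat at (448,244). The scene view shows the same things, all of them unoccluded.

```bash
cat > h.py <<'E'
from cell import env,sensors,capture,ticket
import cv2,numpy as np
from scipy.spatial.transform import Rotation as Ro
def cam(n):
    c=capture(n); c["f"]=210/np.tan(np.radians(c["fovy"]/2)); c["hsv"]=cv2.cvtColor(c["color"],cv2.COLOR_RGB2HSV); return c
def ray(c,uv,z):
    uv=np.atleast_2d(uv).astype(float); R,t=np.array(c["R"]),np.array(c["t"])
    d=np.c_[(uv[:,0]-c["cx"])/c["f"],(uv[:,1]-c["cy"])/c["f"],np.ones(len(uv))]@R
    o=-R.T@t; return (o+d*((z-o[2])/d[:,2])[:,None])[:,:2]
def px(c,X):
    p=np.array(c["R"])@np.array(X)+c["t"]; return p[:2]/p[2]*c["f"]+[c["cx"],c["cy"]]
def blob(c,lo,hi,box=None):
    "largest contour of a colour inside box (u0,v0,u1,v1)"
    m=cv2.inRange(c["hsv"],np.array(lo),np.array(hi))
    if box is not None:
        k=np.zeros_like(m); u0,v0,u1,v1=[int(b) for b in box]; k[v0:v1,u0:u1]=255; m&=k
    cs=cv2.findContours(m,cv2.RETR_EXTERNAL,cv2.CHAIN_APPROX_NONE)[0]
    return max(cs,key=cv2.contourArea)[:,0,:] if cs else None
def disc(c,cnt,z):
    "circle centre/diameter on plane z"
    p=ray(c,cv2.convexHull(cnt)[:,0],z); p=ray(c,cnt,z)
    (x,y),_,_=e=cv2.fitEllipse((p*1000).astype(np.float32)); return np.array([x,y])/1000,np.round(e[1],1)
def rect(c,cnt,z):
    r=cv2.minAreaRect((ray(c,cnt,z)*1000).astype(np.float32)); return np.array(r[0])/1000,np.round(r[1],1),r[2],cv2.boxPoints(r)
def down(yaw): # tool y along world angle yaw+... : y = Rz(yaw)*(-Y)
    return (Ro.from_euler('z',yaw)*Ro.from_euler('x',np.pi)).as_quat()
def box(c,xyz,r):
    u=px(c,xyz); return (max(u[0]-r,0),max(u[1]-r,0),u[0]+r,u[1]+r)
E
python3 - <<'E'
from h import *
for n,B in(("top",dict(w=(325,186,362,222),s=(325,258,362,292),seat=(240,235,290,277),grip=(205,255,240,280),ball=(165,270,195,295))),("scene",dict(w=(236,232,268,254),s=(232,188,258,210),seat=(286,186,320,213),grip=(318,165,340,198),ball=(350,168,370,185)))):
    c=cam(n); print(n,np.round(-np.array(c["R"]).T@c["t"],3))
    print('tray',rect(c,blob(c,(65,90,60),(85,255,255),(140,200,310,320) if n=="top" else (270,155,385,225)),.008)[:3])
    print('mat',rect(c,blob(c,(100,150,80),(125,255,255),(380,180,520,310) if n=="top" else (110,190,220,270)),.003)[:3])
    print('seat',disc(c,blob(c,(0,0,190),(179,60,255),B['seat']),.014))
    print('wide',disc(c,blob(c,(0,0,20),(179,90,200),B['w']),.008))
    print('small',disc(c,blob(c,(20,120,120),(35,255,255),B['s']),.008))
    g=blob(c,(20,120,150),(35,255,255),B['grip']); print('grip',rect(c,g,.086)[:3])
    print('hsv wide', c["hsv"][203,333] if n=="top" else c["hsv"][243,244])
E
```

```text
top [0.475 0.015 1.038]
tray (array([0.51076849, 0.15500293]), array([107.3, 266.8]), 15.590089797973633)
mat (array([ 0.55289429, -0.3002644 ]), array([198.1, 157.9]), 67.96529388427734)
seat (array([0.53260925, 0.07808366]), array([63.9, 64.7]))
wide (array([ 0.64104443, -0.08623582]), array([54.3, 54.4]))
small (array([ 0.49394836, -0.08044016]), array([41.9, 44.2]))
grip (array([0.51017239, 0.15143341]), array([19. , 46.7]), 15.248802185058594)
hsv wide [165  18 173]
scene [ 1.265 -0.145  0.962]
tray (array([0.51156659, 0.15530338]), array([109.8, 269.2]), 15.676977157592773)
mat (array([ 0.55250464, -0.30035849]), array([199.1, 159.4]), 68.00792694091797)
seat (array([0.5309917, 0.0784636]), array([64.9, 65.9]))
wide (array([ 0.64190253, -0.08635465]), array([54.6, 55.2]))
small (array([ 0.49312207, -0.08045826]), array([39.5, 40.4]))
grip (array([0.5379986 , 0.14786148]), array([41.2, 91.9]), 74.93785095214844)
hsv wide [113  19 119]
```

```bash
cat >> h.py <<'E'
YT=np.radians(15.6); TRAY=np.array([.5112,.1552]); SEAT=np.array([.5322,.0782]); MAT=np.array([.5527,-.3003])
WIDE=np.array([.6415,-.0863]); SMALL=np.array([.4936,-.0804])
def st(m):
    s=sensors.sense(); print(m,round(s["time"],2),np.round(s["eef_pos"],4),"w",round(s["gripper_width"],4),"f",np.round(s["force"],1),"g",round(s["grip_force"],1)); return s
E
python3 - <<'E'
from h import *
def ik(m,p,yaw):
    q=env.solve_ik(list(p),down(yaw)); print(m,round(np.degrees(yaw)), None if q is None else np.round(q,2))
for yaw in (0,np.pi): ik('wide',[*WIDE,.01],yaw); ik('small',[*SMALL,.01],yaw)
for d in (90,-90):
    y=YT+np.radians(d)
    ik('seat',[*SEAT,.024],y); ik('grip',[*TRAY,.057],y); ik('mat',[*MAT,.2],y)
    ik('small',[*SMALL,.01],y)
q=down(0)
env.move_pose([*WIDE,.09],q); st('above')
env.move_linear([*WIDE,.010],.12,guard=8); st('down')
E
```

```text
wide 0 [ 0.46  0.8  -0.52  1.68  0.52  0.8  -1.87]
small 0 [ 0.54  0.62 -0.53  2.05  0.55  0.6  -1.94]
wide 180 [ 0.74  1.   -0.98  1.67  0.97  1.03  0.99]
small 180 [ 0.74  0.72 -0.79  2.05  0.79  0.71  1.  ]
seat 106 [ 0.29  0.67 -0.62  1.96  0.59  0.7  -0.42]
grip 106 [ 0.35  0.71 -0.9   1.95  0.75  0.85 -0.7 ]
mat 106 [ 1.1   0.64 -0.93  1.63  0.55  1.16  0.3 ]
small 106 [ 0.76  0.73 -0.82  2.05  0.82  0.73 -0.31]
seat -74 [-0.68  0.67  0.62  1.99 -0.61  0.67 -2.54]
grip -74 [ 0.56  1.02 -1.31  1.95  1.12  1.16  2.2 ]
mat -74 [ 0.69  0.48 -0.32  1.64  0.17  1.04 -2.55]
small -74 [-0.07  0.57  0.22  2.08 -0.24  0.52 -2.55]
above 2.85 [ 0.6415 -0.088   0.0901] w 0.0918 f [0.4 0.3 0. ] g 0.0
down 3.52 [ 0.6394 -0.0864  0.0084] w 0.0919 f [-1.9  0.2  6.5] g 3.6
```

Run:
```python
from h import *
env.wait(.2); st('settled')
c=cam("top"); im=cv2.resize(c["color"][130:270,260:440,::-1],(720,560),interpolation=cv2.INTER_CUBIC); cv2.imwrite("pics/w1.png",im)
```

```text
settled 3.73 [ 0.6393 -0.0864  0.0084] w 0.0918 f [-1.6  0.3  6.3] g 3.3
```

View pics/w1.png

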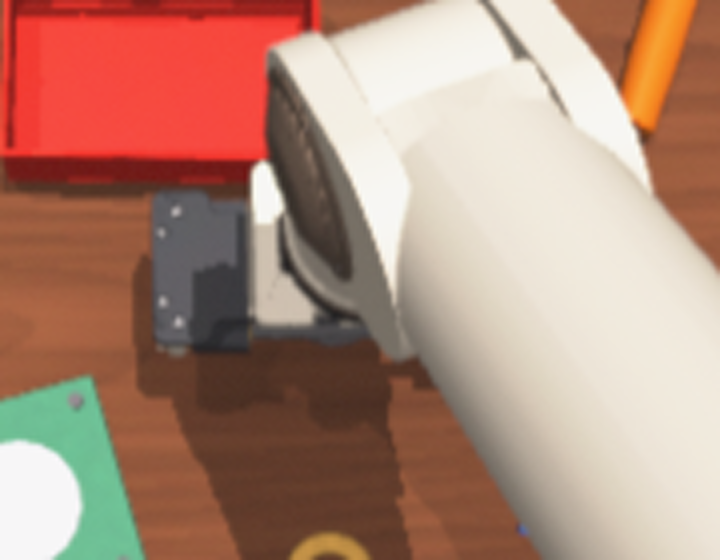

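The gripper straddles the washer, clear of the bin. It sits about 1.5 mm lower than commanded with the fingertips on the bench, so I'll measure the tracking error a little higher up.

Run:
```python
from h import *
env.move_linear([*WIDE,.014],.05); env.wait(.3); s=st('up14'); print(np.round(Ro.from_quat(s["eef_rot"]).as_matrix(),4).tolist(), np.round(env.solve_ik([*WIDE,.014],down(0))-s["qpos"],4))
```

```text
up14 4.37 [ 0.6412 -0.0863  0.0137] w 0.0919 f [ 0.  -0.4  0.8] g 0.0
[[1.0, -0.0001, -0.0065], [-0.0001, -1.0, 0.0006], [-0.0065, -0.0006, -1.0]] [ 0.0007 -0.0034  0.0006  0.0057  0.0027 -0.0088 -0.0028]
```

Run:
```python
from h import *
env.move_linear([*WIDE,.0108],.02); env.wait(.15); st('down')
env.command_gripper(.05,15); st('grip')
env.move_linear([*WIDE,.03],.1); st('lift'); 
env.move_linear([*WIDE,.12],.25); env.wait(.1); st('lift2')
c=cam("scene"); u=px(c,[*WIDE,.11]).astype(int); cv2.imwrite("pics/w2.png",cv2.resize(c["color"][u[1]-50:u[1]+50,u[0]-60:u[0]+60,::-1],(600,500),interpolation=cv2.INTER_CUBIC))
```

```text
down 4.83 [ 0.6415 -0.0862  0.0108] w 0.0917 f [ 0.3 -0.1 -0.5] g 0.0
grip 5.51 [ 0.6415 -0.0864  0.0108] w 0.0539 f [ 0.1 -1.   0.5] g 15.0
lift 5.85 [ 0.6426 -0.0864  0.0314] w 0.0545 f [-0.3 -0.5 -0.6] g 15.0
lift2 6.46 [ 0.6401 -0.0866  0.1185] w 0.0544 f [ 0.1 -0.  -0.7] g 15.0
```

View pics/w2.png

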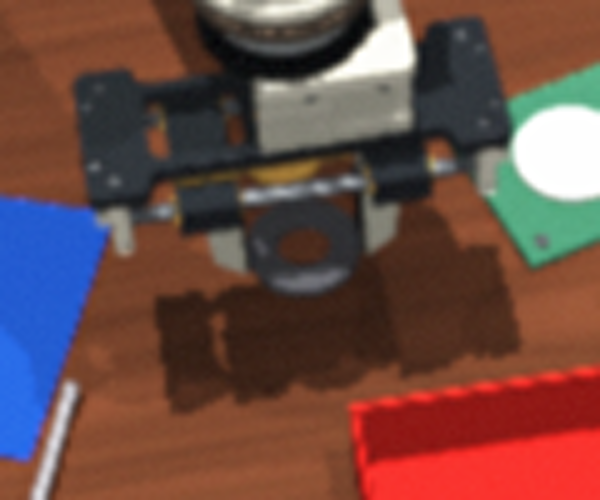

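The wide washer is held flat between the pads. Next I'll measure where it sits relative to the TCP and carry it over the seat.

```bash
cat >> h.py <<'E'
def held(lo,hi,r=25,dz=.0028,show=False):
    "centre of held washer relative to TCP, in the world, from the scene camera"
    s=sensors.sense(); c=cam("scene"); e=s["eef_pos"]; zt=e[2]-dz
    cnt=blob(c,lo,hi,box(c,[*e[:2],zt],r)); p,d=disc(c,cnt,zt); print('held off',np.round(p-e[:2],4),d); return p-e[:2]
E
python3 - <<'E'
from h import *
env.wait(.2); held((0,0,20),(179,80,135),r=14)
y=YT+np.pi/2; q=down(y)
env.move_pose([*SEAT,.10],q); env.wait(.3); st('over')
c=cam("scene"); e=sensors.sense()["eef_pos"]; u=px(c,e).astype(int); cv2.imwrite("pics/w3.png",cv2.resize(c["color"][u[1]-40:u[1]+60,u[0]-60:u[0]+60,::-1],(600,500),interpolation=cv2.INTER_CUBIC)); print(u,px(c,[*SEAT,.014]))
E
```

```text
held off [-0.0093  0.0004] [72.8 76.8]
over 8.22 [0.5325 0.0778 0.1   ] w 0.0543 f [-0.1  0.1 -1.6] g 15.0
[304 179] [302.71998439 199.29626017]
```

View pics/w3.png

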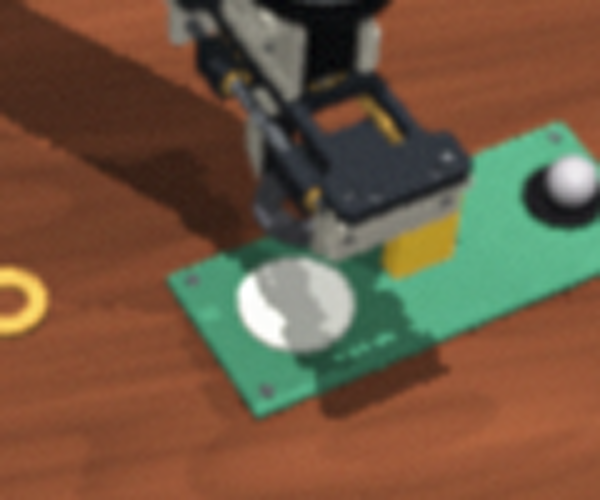

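Now the tool is over the seat at about (304,179), with the washer hidden behind the finger. In the earlier crop w2 the washer's face was centred at about (304,240), and I'll use that for the offset.

Run:
```python
from h import *
c=cam("scene"); u=px(c,[*WIDE,.11]).astype(int)-[60,50]
e=np.array([.6401,-.0866])
for z,v in((.1157,(304,240)),(.112,(304,243))): print(ray(c,u+(np.array(v)+.5)/5-.5,z)-e)
```

```text
[[-0.00232883  0.00104857]]
[[-0.00327311  0.00101783]]
```

Run:
```python
from h import *
env.move_linear([*SEAT,.032],.12); env.wait(.15)
g=env.move_linear([*SEAT,.0253],.03,guard=5); env.wait(.2); st(f'low {g}')
env.command_gripper(.078); st('open')
env.move_linear([*SEAT,.10],.2); st('up')
env.move_pose([*SMALL,.08],down(YT+np.pi/2)); env.wait(.2); st('small')
for n in("scene","top"):
    c=cam(n); b=box(c,[*SEAT,.02],22)
    print(n,'seat',disc(c,blob(c,(0,0,190),(179,60,255),b),.014))
    w=blob(c,(0,0,20),(179,80,165),b); print('wide',disc(c,w,.022),len(w))
    u=px(c,[*SEAT,.02]).astype(int)
    im=cv2.resize(c["color"][u[1]-30:u[1]+30,u[0]-40:u[0]+40,::-1],(400,300),interpolation=cv2.INTER_CUBIC)
    A=im if n=="scene" else np.hstack([A,im])
cv2.imwrite("pics/w4.png",A)
```

```text
low False 9.76 [0.5322 0.0783 0.0254] w 0.0544 f [ 0.1  0.3 -1. ] g 15.0
open 10.38 [0.5322 0.0782 0.0253] w 0.0779 f [1.  0.3 0.2] g 0.0
up 10.9 [0.5324 0.0778 0.1002] w 0.0782 f [ 0.1  0.1 -0.3] g 0.0
small 11.8 [ 0.4941 -0.0786  0.0802] w 0.078 f [-0.   0.1  0.5] g 0.0
scene seat (array([0.52963879, 0.07913825]), array([61.9, 64.5]))
wide (array([0.5296026 , 0.08030702]), array([50.8, 56. ])) 50
top seat (array([0.53146503, 0.07901547]), array([60.9, 62.8]))
wide (array([0.52831842, 0.08022329]), array([51.9, 54.2])) 76
```

View pics/w4.png

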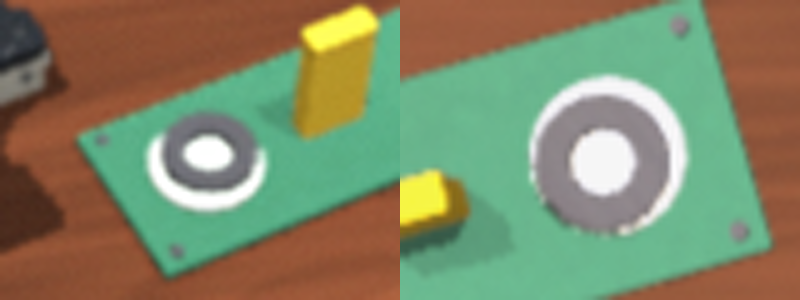

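The wide washer lies flat on the seat, but it is shifted a few mm toward -x (seat centre about (608,153), washer (603,165) in the right half). I'll measure this more carefully with mid-level thresholds, including the tray.

```bash
cat >> h.py <<'E'
def check(wide=True,small=False):
    for n in("scene","top"):
        c=cam(n); k=cv2.cvtColor(c["color"],cv2.COLOR_RGB2HSV)
        r=rect(c,blob(c,(65,90,60),(85,255,255),(140,200,310,320) if n=="top" else (270,155,385,225)),.008)
        th=np.radians(r[2] if r[2]<45 else r[2]-90); s=r[0]+.08*np.array([np.sin(th),-np.cos(th)]); print(n,'tray',np.round(r[0],4),r[1],round(r[2],1),'seat from tray',np.round(s,4))
        b=box(c,[*SEAT,.02],24)
        # outer seat/washer union against green (low saturation), enlarged picture for sub-pixel edges
        u0,v0,u1,v1=[int(x) for x in b]; f=8
        im=cv2.resize(c["color"][v0:v1,u0:u1],None,fx=f,fy=f,interpolation=cv2.INTER_CUBIC); hs=cv2.cvtColor(im,cv2.COLOR_RGB2HSV)
        def fit(m,z,name,hole=False):
            cs,h=cv2.findContours(m,cv2.RETR_CCOMP,cv2.CHAIN_APPROX_NONE)
            i=max((i for i in range(len(cs)) if (h[0][i][3]>=0)==hole),key=lambda i:cv2.contourArea(cs[i]))
            p=ray(c,(cs[i][:,0]+.5)/f-.5+[u0,v0],z); e=cv2.fitEllipse((p*1000).astype(np.float32)); print('  ',name,np.round(e[0],1),np.round(e[1],1))
        if small: 
            m=cv2.inRange(hs,(15,90,90),(38,255,255)); fit(m,.030,'small'); fit(m,.030,'small hole',True)
        else:
            m=cv2.inRange(hs,(0,0,20),(179,75,188)); fit(m,.022,'wide'); fit(m,.020,'hole',True)
E
python3 - <<'E'
from h import *
check()
E
```

```text
scene tray [0.5116 0.1553] [109.8 269.2] 15.7 seat from tray [0.5332 0.0783]
   wide [530.3  80.1] [54.7 58.2]
   hole [529.9  79.8] [25.1 27.6]
top tray [0.5108 0.155 ] [107.3 266.8] 15.6 seat from tray [0.5323 0.0779]
   wide [528.   80.1] [54.8 57.4]
   hole [529.6  79.6] [26.7 27.1]
```

Run:
```python
from h import *
q=down(YT+np.pi/2); d=np.array([.0028,-.0018])
env.move_pose([*SEAT,.08],q); env.move_linear([*SEAT,.0256],.08,guard=8); env.wait(.15); st('down')
env.command_gripper(.05,12); st('grip')
env.move_linear([*SEAT,.0275],.03); env.move_linear([*(SEAT+d),.0275],.02); env.move_linear([*(SEAT+d),.0256],.02); env.wait(.2); st('shifted')
env.command_gripper(.078); env.move_linear([*(SEAT+d),.08],.2)
env.move_pose([*SMALL,.07],q); env.wait(.2); st('small'); check()
```

```text
down 13.68 [0.5327 0.0784 0.0261] w 0.0778 f [ 0.7  0.5 -0.7] g 0.0
grip 14.18 [0.5323 0.0781 0.0257] w 0.0544 f [1.  0.6 1.2] g 12.0
shifted 15.2 [0.5353 0.0765 0.0257] w 0.0546 f [1.2 0.2 1. ] g 12.0
small 17.13 [ 0.4941 -0.0786  0.0701] w 0.078 f [0.3 0.5 0.3] g 0.0
scene tray [0.5116 0.1553] [109.8 269.2] 15.7 seat from tray [0.5332 0.0783]
   wide [533.1  78.4] [54.6 58.1]
   hole [533.   78.2] [24.3 28.1]
top tray [0.5108 0.155 ] [107.3 266.8] 15.6 seat from tray [0.5323 0.0779]
   wide [532.5  78.2] [53.8 54.3]
   hole [532.7  77.9] [26.2 27.6]
```

The wide washer is now centred to within about 1 mm. Next is the small one.

Run:
```python
from h import *
q=down(YT+np.pi/2); P=SEAT+[.0022,.0006]
env.move_linear([*SMALL,.020],.1); env.wait(.1)
env.move_linear([*SMALL,.0108],.03); env.wait(.3); a=st('down')["eef_pos"]
env.command_gripper(.03,12); st('grip')
env.move_linear([*SMALL,.03],.08); env.move_linear([*SMALL,.09],.2); st('lift')
env.move_linear([*P,.09],.15); env.wait(.2)
env.move_linear([*P,.042],.1); env.wait(.1)
g=env.move_linear([*P,.0336],.03,guard=5); env.wait(.3); st(f'low {g}')
env.command_gripper(.07); st('open')
env.move_linear([*P,.10],.2); env.move_pose([*SMALL,.1],q); env.wait(.2); st('away'); check(small=True)
c=cam("scene"); cv2.imwrite("pics/s1.png",cv2.resize(c["color"][150:230,270:390,::-1],(720,480),interpolation=cv2.INTER_CUBIC))
```

```text
down 18.74 [ 0.4937 -0.0804  0.0109] w 0.078 f [-0.4 -0.1 -0.1] g 0.0
grip 19.38 [ 0.4937 -0.0804  0.0108] w 0.0451 f [-0.2  0.2 -0.4] g 12.0
lift 20.22 [ 0.4936 -0.0809  0.0901] w 0.0452 f [-0.1 -0.2 -1.5] g 12.0
low False 23.12 [0.5345 0.0788 0.0337] w 0.0447 f [-0.2  0.1 -1.2] g 12.0
open 23.76 [0.5344 0.0788 0.0336] w 0.0701 f [-0.4  0.7 -0.1] g 0.0
away 25.14 [ 0.494  -0.0786  0.1001] w 0.0702 f [-0.2 -0.3 -0.5] g 0.0
scene tray [0.5116 0.1553] [109.8 269.2] 15.7 seat from tray [0.5332 0.0783]
   small [533.4  78.1] [46.4 50.2]
   small hole [535.7  77.2] [23.5 25. ]
top tray [0.5107 0.155 ] [107.4 266.8] 15.6 seat from tray [0.5322 0.0779]
   small [532.8  78.2] [46.1 46.3]
   small hole [532.   77.6] [26.4 27.2]
```

View pics/s1.png

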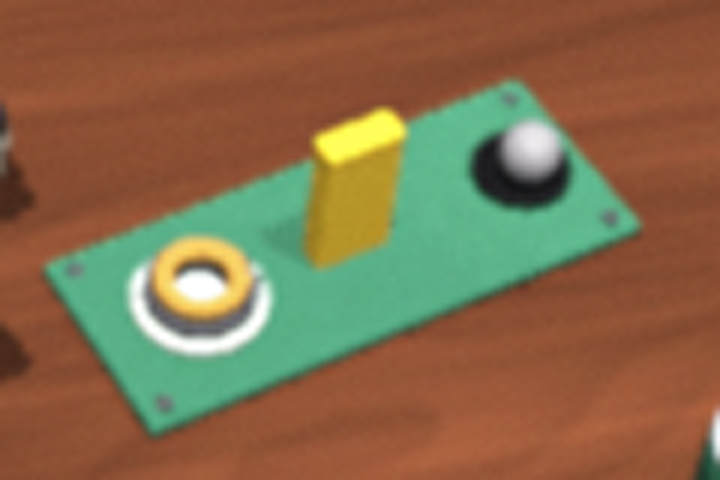

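The stack is flat and centred: brass washer at (200,280) in the crop, ball in its cup at (530,155). Next I'll grip the tray.

Run:
```python
from h import *
q=down(YT+np.pi/2); P=TRAY+[.0021,.0006]
env.move_linear([*SMALL,.16],.2); env.move_pose([*P,.16],q); env.command_gripper(.04); env.wait(.2); st('over')
env.move_linear([*P,.0575],.1,guard=8); env.wait(.2); st('down')
env.command_gripper(.010,10); st('touch')
env.command_gripper(.010,45); env.wait(.2); st('grip')
env.move_linear([*P,.0675],.03); env.wait(.2); s=st('lift'); print(np.round(s["moment"],2),np.round(Ro.from_quat(s["eef_rot"]).as_matrix()[:,2],4))
c=cam("scene"); cv2.imwrite("pics/t1.png",cv2.resize(c["color"][130:230,270:390,::-1],(720,600),interpolation=cv2.INTER_CUBIC))
```

```text
over 27.57 [0.5133 0.1559 0.16  ] w 0.0401 f [ 0.7 -0.8  0.8] g 0.0
down 28.95 [0.5137 0.1558 0.058 ] w 0.04 f [ 0.4  0.2 -0.3] g 0.0
touch 29.46 [0.513  0.1557 0.0575] w 0.0158 f [-1.2 -1.   2.5] g 10.0
grip 29.88 [0.5131 0.1556 0.0575] w 0.0158 f [-2.9 -1.1  3.6] g 45.0
lift 30.56 [0.5132 0.1557 0.0673] w 0.0158 f [ 0.7  0.  -6.9] g 45.0
[ 0.01 -0.16 -0.02] [-3.e-04 -1.e-04 -1.e+00]
```

View pics/t1.png

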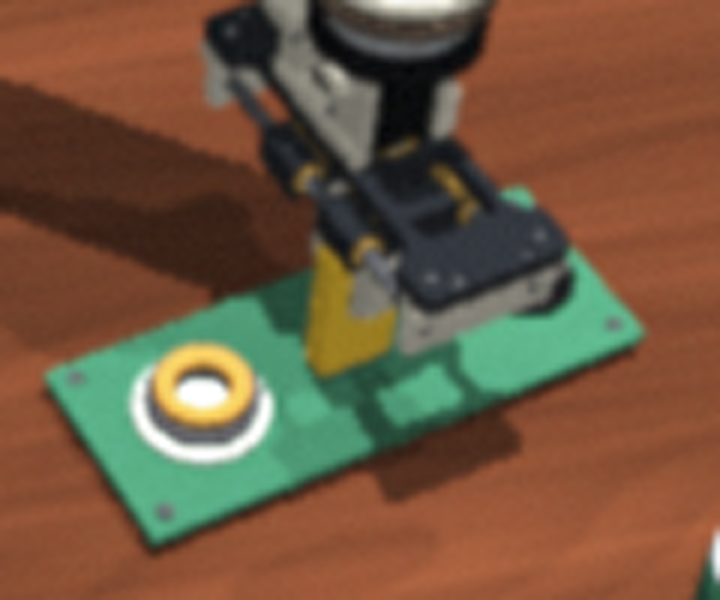

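The tray is lifted level with the stack in place, and the wrist carries the full weight (about 7 N). Now I'll carry it to the mat.

Run:
```python
from h import *
P=TRAY+[.0021,.0006]; M=MAT+[.0021,.0006]
env.move_linear([*P,.2075],.06); env.wait(.2); st('high')
env.move_linear([*M,.2075],.09); env.wait(.6); s=st('mat'); print(np.round(Ro.from_quat(s["eef_rot"]).as_matrix()[:,2],4),np.abs(s["qvel"]).max())
c=cam("scene"); cv2.imwrite("pics/m1.png",cv2.resize(c["color"][100:275,60:280,::-1],(754,600),interpolation=cv2.INTER_CUBIC))
```

```text
high 33.29 [0.5132 0.1558 0.2074] w 0.0157 f [-0.7  0.7 -6.8] g 45.0
mat 39.12 [ 0.5548 -0.2997  0.2075] w 0.0159 f [ 0.3 -0.1 -6.3] g 45.0
[ 0.  0. -1.] 0.0020397783225620868
```

View pics/m1.png

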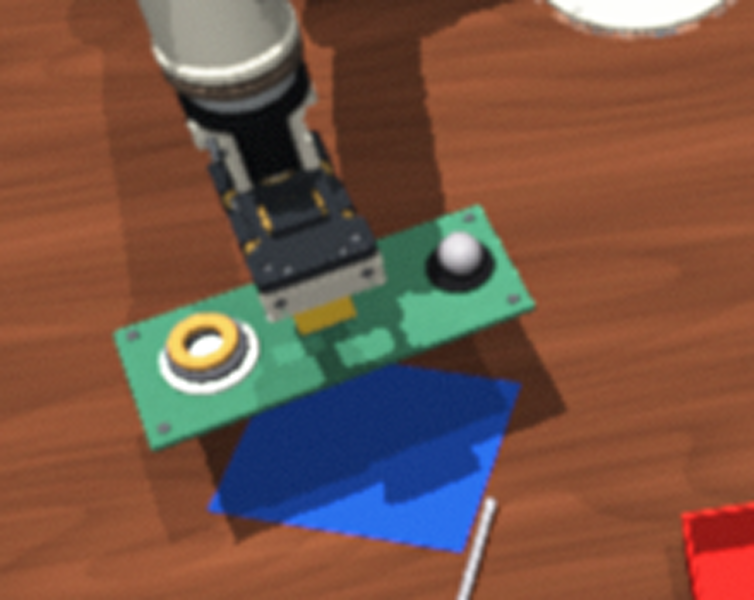

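The tray is held still over the mat. The ball is in its pocket at (460,255) and the stack is centred at (207,345), so I'm handing in.

```bash
python3 -c "
from cell import ticket
print(ticket.hand_in())"
```

```text
the job is handed in; nothing more can be done
None
```

I handed the job in at about 39 s: both washers are stacked and centred on the seat by camera, the ball is in its pocket, and the tray is held still and level about 15 cm over the middle of the mat; the hand-in returned no verdict.

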